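Roll a sample tube onto the line of the photo mat

ROBOT

A 7-joint arm with a two-finger parallel gripper is mounted at the origin on a cart in front of the work surface, level with it; the furniture and walls round the work are solid. World frame = base frame: x ahead of the robot, y to its left, z up, the work surface at z = 0. Lengths are in mm, angles in degrees, forces in N, time in s.
With the tool pointing down it reaches from about 400 to 875 mm from the base axis. Payload 4.4 kg.
Tool frame: the origin (TCP) lies on the centre line of the jaws, within the pads' length; the fingertips stand 14 mm ahead of it and the grasp point (between the pads) lies 5 mm behind it (bot.finger_overhang is the distance from the TCP to the fingertips, in mm); z points along the fingers, y is the line along which they close (so a half turn about z gives the same grasp; the last joint's range is limited). The gripper opens to 85 mm and grips with 20 to 120 N. Pads are 22 mm wide; open, the fingers measure 114 mm over their backs; the gripper's body (76 mm by 85 mm) begins 54 mm behind the grasp point. The pads swing forward as they close: fully open they stand 13 mm farther back than shut.
Start: joints at [71.975, 36.005, 2.206, 86.941, -1.547, 57.084, -1.146], TCP at [160.084, -629.993, 245.313] pointing down, gripper open.
Joint ranges: [-175.42, 175.42], [-21.48, 121.26], [-71.46, 75.88], [10.55, 141.38], [-63.04, 243.04], [13.31, 113.54], [-168.57, 168.57]. Speed limits (degrees/s): [147.25, 147.25, 180, 180, 180, 180, 180].

INTERFACE

Orientations are given as a 3x3 rotation matrix whose columns are the frame's x, y, z axes.
In Python, from bench import bot, cam, finish_job, read_state gives the robot as it stands (bot), with the cameras (cam), the job as plain functions and the readings as plain functions.
- The arm moves only by the tool run_rows, called after ">>>" as name(argument=value, ...) on one line, values as JSON. Schema: {"type":"object","properties":{"offsets":{"type":"array","items":{"type":"array","prefixItems":[{"type":"array","items":{"type":"number"},"minItems":3,"maxItems":3},{"type":"number"}],"minItems":2,"maxItems":2},"minItems":1,"maxItems":8},"finger_gap":{"type":"number"},"squeeze":{"type":"number"},"only":{"type":"string"},"quiet":{"type":"boolean"},"lines":{"type":"string"}},"required":["offsets"],"additionalProperties":false}. offsets is a list of rows, 1 to 8 of them, each written [[dx, dy, dz], turn]: dx, dy, dz in normalised numbers (1 is 20 cm), then a turn about the tool's z in parts of the range, where 1.0 means 360 degrees; each row shifts and turns the commanded pose from where the row before left it, along the tool's axes as they then stand; what a row does not reach is not made up. A row lasts 1/12 s, in which the tool goes at most 41.7 mm and 7.16 degrees, less where a joint would pass 70% of its speed; a pose out of reach is approached as far as the arm can. finger_gap is the finger opening in mm, set as the call begins (left out keeps the last). The fingers move at their own pace and stop on an object; squeeze is the grip in N (left out, the last holds). Time passes only in rows, so rows that do not move let the fingers close. The tool returns the time, the measured TCP pose, the force, the opening and the grip force at its end. only (a regular expression) keeps the lines of the reply that match it, lines (a string "A,B") keeps lines A to B, and quiet returns only ok. No shift or turn number may pass 1 either way. Input that does not fit is refused with a message, and nothing moves.
- read_state(): the state, without advancing time (a new reading comes with each control period).
- cam.get_image(name): name is "side" or "top" or "wrist"; returns a dict with "img" (480x640x3 uint8, red, green, blue), "range_z" (480x640 float32, mm along the optical axis (not along the pixel's ray), 0 where there is no reading), "fov_y" (degrees; the focal length in pixels is half the picture's height over the tangent of half this angle, whatever the lens; pixels are square), "cx", "cy" (the principal point, pixels), "k1" (the pictures are not rectified: a ray, as slopes to the right and down, at radius r is drawn at 1 + k1 r^2 times it, then the intrinsics apply), "rvec" (rotation vector, rad) and "tvec" (3), from world to camera coordinates, as OpenCV has them. Camera axes: x right, y down, z forward; pixel columns grow to the right and rows downward; lengths in mm; the calibration is good to about 2 mm. A picture is of the moment at which its call begins.
- finish_job(): hands the job in; it is judged then, once.
The state is a dict: "time": time; "qpos": joint angles; "dq": joint speeds; "joint_torque": joint torques, N m; "tool_pos": TCP position; "ee_rot": TCP orientation; "force": force on the tool from outside, world axes, zero at the start; "ft_torque": the same for the moment, N m; "grip_width": finger opening in mm; "finger_force": force on a finger pad.
Only numpy, scipy, OpenCV 4.12 (cv2) and the standard library are available. Lean on these libraries where they do the work, as an engineer would, in place of code of your own. Each camera call takes 0.05 s, during which the arm holds its last target. There are 200 camera calls.

TASK

Before its photo is taken, the longer of the two metal sample tubes lying on the white mat must lie on the mat's black line. With the fingertips, push against the tube's side, at half its height or a little above, to roll it gently over the mat until it lies along the line, covering the line from end to end of the tube and roughly centred along it. Do not grip, lift or drag it, and leave the shorter tube and everything else where they are.

Things in the scene. Friction and masses are not known exactly. Their poses are not given: they have to be found in the camera images.
- photo_mat: White flat rimless mat fixed to the bench, 240 mm along its x, 360 mm along its y, 4 mm thick (top at z = 0.004). Origin at the centre of its underside. The black line, 5 mm wide and 210 mm long, runs along the mat's x axis through its centre; small rule ticks run along the two long edges. Turned by up to 0.3 rad.
- line_mid (a point): Middle of the black line, on top of the mat; its x axis runs along the line, its y axis across the line, over the mat.
- long_tube: Longer metal tube: cylinder 28 mm across, 120 mm long, 90 g, black cap at +x. Origin at its centre, x = its axis, within 0.06 rad of the line. Starts 90 to 130 mm to either side of the line, paper plate (its z) up. Smooth (friction 0.15 on fingers; mat 0.8): pushed at its middle it rolls straight and hardly swivels; wedged from above it drags; let go at 0.05 m/s it stops in some mm.
- long_tube_cap (a point): Centre of the long tube's capped end face, 60 mm along the tube's +x from its centre, on its axis.
- long_tube_foot (a point): Centre of the long tube's other end face, 60 mm along the tube's -x from its centre, on its axis.
- short_tube: Shorter tube of the same make and diameter (28 mm, 70 mm long), lying on the other side of the line, 90 to 130 mm from it; to be left alone. Origin at the centre of the cylinder, x along its axis.
- vial: Small upright vial with a white cap, 23 mm in diameter, 51 mm high, standing on the mat at the far (+x) end of the line; to be left alone. Origin at the centre of its underside.
- beaker: Glass beaker, 54 mm in diameter, 68 mm high, upright behind the mat; origin at the centre of its underside.
- flask: Conical flask with red stopper, 63 mm in diameter, 107 mm high, upright behind the mat; origin at the centre of its underside.
- timer: White lab timer, 37x66x62 mm, standing behind to the left; origin at the centre of its underside.
- tape: Roll of white tape lying flat, 66 mm in diameter, 20 mm high, on the left; origin at the centre of its underside.
- screwdriver: Yellow screwdriver, 26x188x24 mm, lying on the right; origin at the centre of its underside.
- syringe: Syringe, 31x108x20 mm, lying on the right; origin at the centre of its underside.

How it is judged (in metres and radians):
On the way:
1. the long tube rolls: it has turned by more than 115 degrees about its own axis (angle between long_tube's own z axis and vertical above 2 rad and angle between long_tube's own x axis and vertical above 1.35 rad).
At the end, for the whole second after the job is handed in: Both ends of the long tube are within 10 mm of the middle of the line measured across it, its centre is within 35 mm of the line's middle along the line, it lies flat on the mat and is at rest (y of long_tube_cap in the frame of photo_mat between -0.01 and 0.01 m and y of long_tube_foot in the frame of photo_mat between -0.01 and 0.01 m and x of long_tube in the frame of photo_mat between -0.035 and 0.035 m and z of long_tube in the frame of photo_mat below 0.021 m and linear speed of long_tube below 0.01 m/s); the robot touches nothing.
It fails at once if the long tube is lifted off the mat or tipped up (height (world z) of long_tube above 0.028 m or angle between long_tube's own x axis and vertical below 1.3 rad or angle between long_tube's own x axis and vertical above 1.84 rad).
It fails at once if the long tube is pushed or squeezed with more than 15 N (contact force between the fingers and long_tube above 15 N).
It fails at once if the shorter tube is moved more than 15 mm (distance of short_tube from where it was at the start of the episode above 0.015 m).
It fails at once if the vial is moved more than 15 mm or tipped (distance of vial from where it was at the start of the episode above 0.015 m or angle between vial's own z axis and vertical above 0.4 rad).
It fails at once if another thing on the bench is moved more than 20 mm (distance of any of beaker, flask, timer, tape, screwdriver, syringe from where it was at the start of the episode above 0.02 m).
It also fails if it takes over 38 s, if anything falls off the work surface, if the arm or the gripper's body presses on something with over 40 N, if the wrist force passes 120 N, or if a joint passes its speed limit or range.

## Working session

There is one attempt and no reset: what is moved stays moved. The work goes in short steps, Python scripts to look and compute and a tool call to move; the robot and the scene stay as the last step left them, time stands still between calls to the robot, and variables do not carry over. Pictures are saved under pics/ and viewed, at most 10 in all, crops included, and the job is handed in when it is done.

```bash
ls; mkdir -p pics
```

Create h.py:
```python
import numpy as np, cv2
from bench import bot, cam, finish_job, read_state
def get(name):
    d=cam.get_image(name); f=240/np.tan(np.radians(d["fov_y"])/2)
    d["f"]=f; d["R"]=cv2.Rodrigues(np.array(d["rvec"],float))[0]; d["t"]=np.array(d["tvec"],float).ravel(); return d
def rays(d,uv):
    uv=np.atleast_2d(np.array(uv,float)); p=(uv-[d["cx"],d["cy"]])/d["f"]; q=p.copy()
    for _ in range(30): q=p/(1+d["k1"]*(q**2).sum(1,keepdims=True))
    return np.c_[q,np.ones(len(q))]
def plane(d,uv,z):
    r=rays(d,uv)@d["R"]; c=-d["R"].T@d["t"]
    return c+r*((z-c[2])/r[:,2])[:,None]
def depthpts(d,uv):
    uv=np.atleast_2d(uv).astype(int); z=d["range_z"][uv[:,1],uv[:,0]]
    return (rays(d,uv)*z[:,None]-d["t"])@d["R"]
```

Run:
```python
from h import *
for n in ("top","side"):
    d=get(n); cv2.imwrite(f"pics/{n}0.png",d["img"][:,:,::-1]); print(n,-d["R"].T@d["t"],d["fov_y"],d["k1"])
s=read_state(); print(s["time"],s["tool_pos"],s["ee_rot"],s["grip_width"])
```

```text
bench.py
pics
top [ 430.247076     34.11862264 1410.30667857] 44.35127147097219 -0.0008872238584822308
side [ 303.04495317 -702.89277789  579.11762737] 56.7824401565942 0.024275957435704505
0.1 [ 159.9489212  -629.47097796  244.4740002 ] [[ 9.69215524e-01  2.46213517e-01 -4.14318016e-04]
 [ 2.46213866e-01 -9.69214087e-01  1.66914066e-03]
 [ 9.40213649e-06 -1.71976788e-03 -9.99998521e-01]] 85.36418700931357
```

View pics/top0.png

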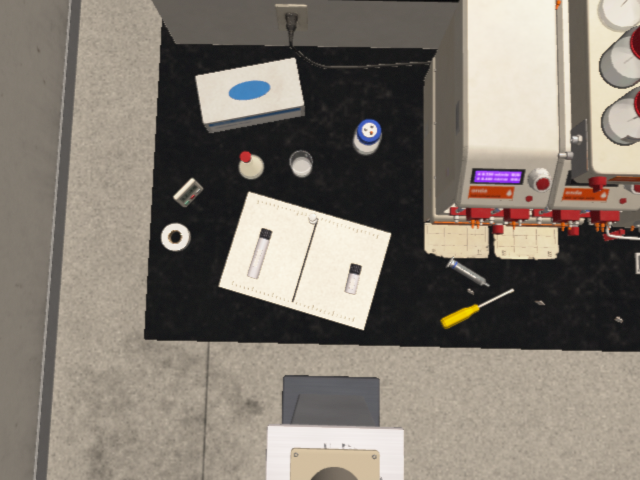

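View pics/side0.png

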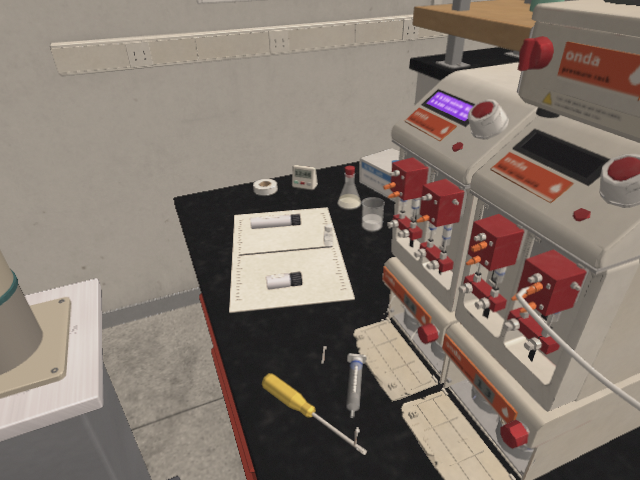

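The top view shows the mat with corners near (248,193), (390,233), (365,328) and (220,287), and the line from (317,222) to (293,301). The long tube runs from (266,230) at the cap to (253,277), on the left (+y). The short tube is at (354,278), and the vial is at (313,220).

Create m.py:
```python
from h import *
def measure(d,verbose=True):
    img=d["img"]; g=img.max(2).astype(int)
    poly=np.array([[248,193],[390,233],[365,328],[220,287]])
    roi=np.zeros(g.shape,np.uint8); cv2.fillConvexPoly(roi,poly,255)
    roi=cv2.erode(roi,np.ones((5,5)))
    # line: dark pixels near known line strip
    dark=((g<110)&(roi>0)).astype(np.uint8)
    n,lab,st,c=cv2.connectedComponentsWithStats(dark,connectivity=8)
    for i in range(1,n):
        if st[i,4]>25: print("dark",st[i],c[i].round(1))
    return dark,lab,st
if __name__=="__main__":
    d=get("top"); dark,lab,st=measure(d)
    i=max(range(1,len(st)),key=lambda k: st[k,3] if st[k,4]<1000 else 0)
    pts=np.argwhere(lab==i)[:,::-1]; W=plane(d,pts,4)
    m=W[:,:2].mean(0); u,s,v=np.linalg.svd(W[:,:2]-m); ax=v[0]*np.sign(v[0][0]); e=(W[:,:2]-m)@ax
    print("line",m,ax,np.degrees(np.arctan2(ax[1],ax[0])),e.min(),e.max())
    # mat corners
    mk=((d["img"].min(2)>150)).astype(np.uint8); n,l2,s2,_=cv2.connectedComponentsWithStats(mk)
    k=l2[285,320]; cs,_=cv2.findContours((l2==k).astype(np.uint8),cv2.RETR_EXTERNAL,cv2.CHAIN_APPROX_NONE)
    q=cv2.boxPoints(cv2.minAreaRect(cs[0])); C=plane(d,q,4)[:,:2]
    print("mat",C.round(1).tolist(),C.mean(0),[np.linalg.norm(C[j]-C[j-1]).round(1) for j in range(4)])
    x,y=240,220; cv2.imwrite("pics/crop1.png",cv2.resize(d["img"][185:335,215:395,::-1],None,fx=4,fy=4,interpolation=cv2.INTER_NEAREST))
    for nm in ("side",):
        s=get(nm); cv2.imwrite("pics/crop2.png",cv2.resize(s["img"][200:315,225:360,::-1],None,fx=5,fy=5,interpolation=cv2.INTER_NEAREST))
    # depth: points above mat
    yy,xx=np.mgrid[185:335,215:395]; P=depthpts(d,np.c_[xx.ravel(),yy.ravel()])
    rel=(P[:,:2]-m); a=rel@ax; b=rel@[-ax[1],ax[0]]
    print("mat z",np.median(P[(abs(a)<90)&(abs(b)>20)&(abs(b)<60),2]))
    for lo,hi in((60,160),(-160,-60)):
        k=(b>lo)&(b<hi)&(abs(a)<110)&(P[:,2]>20)&(P[:,2]<60); Q=P[k]
        print("tube",Q[:,:2].mean(0),Q[:,2].max(),"a",a[k].min(),a[k].max(),"b",b[k].min(),b[k].max(),np.degrees(np.polyfit(a[k],b[k],1)[0]),k.sum())
```

```bash
python3 m.py
```

```text
dark [260 229  12  11  92] [265.2 233.6]
dark [350 264  11  11  91] [354.9 268.6]
line [599.18398762 178.57936814] [0.24803557 0.96875093] 75.6387022704979 -12.378676202910125 12.473397588748787
mat [[470.7, 285.8], [704.4, 225.8], [606.4, -125.5], [376.7, -60.0]] [539.55234176  81.52915678] [np.float64(358.3), np.float64(241.3), np.float64(364.8), np.float64(238.8)]
mat z 3.830708190356262
tube [516.36660015 197.85896916] 37.38752268871514 a -14.790664155934012 12.32364822757115 b 60.15526316801315 110.08283226220166 4.997583617940085 237
tube [637.24445884  64.76669251] 58.45996785126901 a -109.80437745840125 -90.5595029872521 b -73.69738624022581 -60.08498205572507 8.498677843694292 37
```

View pics/crop1.png

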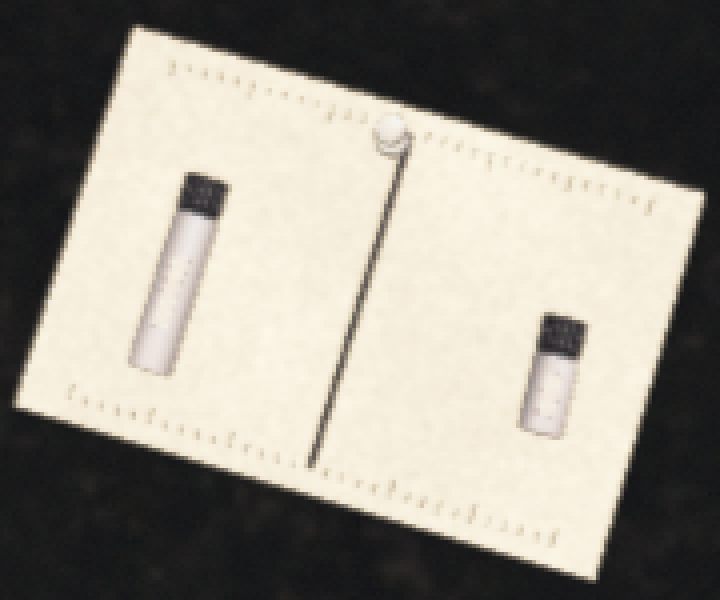

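The crop shows the line clearly from (405,150) to (310,465) in 4x pixels. The first line mask caught the cap instead, so I'll redo it in the mat's frame.

Create m2.py:
```python
from h import *
import sys
def fit(P):
    m=P.mean(0); v=np.linalg.svd(P-m)[2][0]; return m,v*np.sign(v[0])
def line(d):
    g=d["img"].max(2).astype(int); yy,xx=np.mgrid[180:340,210:400]; uv=np.c_[xx.ravel(),yy.ravel()]
    W=plane(d,uv,4)[:,:2]; c0=np.array([539.5,81.5]); ax=np.array([np.cos(-.262),np.sin(-.262)]); 
    r=W-c0; a=r@ax; b=r@[-ax[1],ax[0]]; k=(abs(a)<85)&(abs(b)<14)
    w=np.clip(215-g[yy.ravel(),xx.ravel()],0,None)*k
    xs=[];ys=[]
    for s in range(-84,84,4):
        q=k&(a>=s)&(a<s+4)
        if w[q].sum()>50: xs.append((a[q]*w[q]).sum()/w[q].sum()); ys.append((b[q]*w[q]).sum()/w[q].sum())
    p=np.polyfit(xs,ys,1); print("line resid",np.std(np.array(ys)-np.polyval(p,xs)),len(xs))
    th=-.262+np.arctan(p[0]); ax2=np.array([np.cos(th),np.sin(th)])
    c=c0+p[1]*np.array([-ax[1],ax[0]]); return c,ax2,th
def tubes(d,c,ax):
    yy,xx=np.mgrid[180:340,210:400]; uv=np.c_[xx.ravel(),yy.ravel()]
    g=d["img"][180:340,210:400].astype(int).reshape(-1,3); nrm=np.array([-ax[1],ax[0]])
    sat=g[:,0]-g[:,2]; W=plane(d,uv,18)[:,:2]; r=W-c; a=r@ax; b=r@nrm
    tube=((sat<14)|(g.max(1)<110))   # grey body or black cap vs cream mat
    for nm,lo,hi in(("long",int(sys.argv[1]) if len(sys.argv)>1 else 70,int(sys.argv[2]) if len(sys.argv)>2 else 155),("short",-150,-70)):
        k=tube&(b>lo)&(b<hi)&(abs(a)<95); M=k.reshape(yy.shape).astype(np.uint8)
        n,l,s,_=cv2.connectedComponentsWithStats(M); i=1+np.argmax(s[1:,4]); k=(l==i).ravel()
        p=np.polyfit(a[k],b[k],1); dark=k&(g.max(1)<110)
        print(nm,"n",k.sum(),"a %.1f..%.1f b %.1f..%.1f"%(a[k].min(),a[k].max(),b[k].min(),b[k].max()),"mid b %.1f at a=0: %.1f"%(b[k].mean(),p[1]),"rel yaw %.3f"%np.arctan(p[0]),"cap a %.1f"%a[dark].mean(),"centre",(c+ax*(a[k].min()+a[k].max())/2+nrm*np.polyval(p,(a[k].min()+a[k].max())/2)).round(1))
if __name__=="__main__":
    d=get("top"); c,ax,th=line(d); print("line mid",c,"yaw",np.degrees(th)); tubes(d,c,ax)
    s=read_state(); print(s["time"],s["tool_pos"].round(1) if hasattr(s["tool_pos"],"round") else s["tool_pos"],"tool in mat",(np.array(s["tool_pos"])[:2]-c)@ax,(np.array(s["tool_pos"])[:2]-c)@[-ax[1],ax[0]])
```

```bash
python3 m2.py
```

```text
line resid 0.3129188668944638 42
line mid [539.54459411  81.66629402] yaw -15.21522863957704
long n 151 a -7.9..41.7 b 95.2..119.7 mid b 107.0 at a=0: 106.4 rel yaw 0.028 cap a 30.9 centre [583.9 180.3]
short n 120 a -11.3..22.1 b -133.3..-109.0 mid b -121.7 at a=0: -122.7 rel yaw 0.131 cap a 11.5 centre [512.7 -37.5]
0.25 [ 160.  -629.7  244.9] tool in mat -179.52588637812278 -786.0577121481932
```

```bash
sed -i 's/M=k.reshape(yy.shape).astype(np.uint8)/M=cv2.morphologyEx(k.reshape(yy.shape).astype(np.uint8),cv2.MORPH_CLOSE,np.ones((9,9)))/' m2.py; python3 m2.py; cat >> /dev/null
```

Run:
```python
from h import *
d=get("side")
# cross-check: hand-read ends of tube in side view
yy,xx=np.mgrid[205:245,235:315]; uv=np.c_[xx.ravel(),yy.ravel()]; g=d["img"][205:245,235:315].astype(int).reshape(-1,3)
P=depthpts(d,uv); c=np.array([539.5,81.7]); th=np.radians(-15.2); ax=np.array([np.cos(th),np.sin(th)]); n=np.array([-ax[1],ax[0]])
a=(P[:,:2]-c)@ax; b=(P[:,:2]-c)@n; k=(P[:,2]>12)&(P[:,2]<40)&(b>70)&(b<140)
print(k.sum(),np.percentile(a[k],[1,99]),np.percentile(b[k],[1,50,99]),np.percentile(P[k,2],[50,95]))
```

```text
line resid 0.31459416763232406 42
line mid [539.54496968  81.66769455] yaw -15.217744379152943
long n 168 a -20.9..41.7 b 95.2..119.7 mid b 107.2 at a=0: 106.4 rel yaw 0.039 cap a 30.9 centre [577.7 182. ]
short n 142 a -30.7..22.1 b -133.3..-108.7 mid b -122.4 at a=0: -123.2 rel yaw 0.195 cap a 11.5 centre [502.8 -36.9]
0.3 [ 160.  -629.8  245. ] tool in mat -179.48255320843666 -786.13570615625
554 [-75.93385697  42.82699974] [ 90.48192422  96.12494763 111.31493372] [27.47404737 34.43974672]
```

Careful with the scale: shifts go in shares of 20 cm and turns go in shares of 360 degrees. That gives: 30 mm / 200 = 0.15, -21 mm / 200 = -0.105.

>>> run_rows(offsets=[[[0.15, -0.105, 0], 0], [[0.15, -0.105, 0], 0], [[0.15, -0.105, 0], 0], [[0.15, -0.105, 0], 0], [[0.15, -0.105, 0], 0], [[0.15, -0.105, 0], 0], [[0.15, -0.105, 0], 0], [[0.15, -0.105, 0], 0]], finger_gap=50, squeeze=20)

```text
time: 1.02
tool_pos: [352.3, -406.7, 245.5]
ee_rot: [[0.969, 0.246, 0.0], [0.246, -0.969, -0.0], [0.0, 0.0, -1.0]]
force: [0.8, 0.4, -0.1]
grip_width: 49.6
finger_force: 0.0
```

>>> run_rows(offsets=[[[0.15, -0.105, 0], 0], [[0.15, -0.105, 0], 0], [[0.0945, -0.164, 0], 0], [[0.0945, -0.164, 0], 0], [[0.0945, -0.164, 0], 0], [[0.0945, -0.164, 0], 0], [[0.0945, -0.164, 0], 0], [[0.0945, -0.164, 0], 0]])

```text
time: 1.68
tool_pos: [460.9, -132.2, 245.6]
ee_rot: [[0.969, 0.246, 0.001], [0.246, -0.969, -0.0], [0.001, 0.0, -1.0]]
force: [0.8, 0.0, -0.6]
grip_width: 50.2
finger_force: 0.0
```

```bash
python3 -c "
from bench import bot, cam, finish_job, read_state;print(bot.finger_overhang)"
```

```text
14.0
```

Converted, -32.8 mm / 200 = -0.164, 18.9 mm / 200 = 0.0945.

>>> run_rows(offsets=[[[0.0945, -0.164, 0], 0], [[0.0945, -0.164, 0], 0], [[0.0945, -0.164, 0], 0], [[0.0945, -0.164, 0], 0], [[0.0945, -0.164, 0], 0], [[0.0945, -0.164, 0], 0], [[0.0945, -0.164, 0], 0], [[0.0945, -0.164, 0], 0]], quiet=true)

```text
ok
```

>>> run_rows(offsets=[[[0.0945, -0.164, 0], 0], [[0.0945, -0.164, 0], 0], [[0, 0, 0], -0.0186], [[0, 0, 0], -0.0186], [[0, 0, 0], -0.0186], [[0, 0, 0], -0.0186], [[0, 0, 0], -0.0186], [[0, 0, 0], -0.0186]], quiet=true)

```text
ok
```

>>> run_rows(offsets=[[[0, 0, 0], -0.0186], [[0, 0, 0], -0.0186], [[0, 0, 0], -0.0186], [[0, 0, 0], 0], [[0, 0, 0], 0]])

```text
time: 3.43
tool_pos: [563.1, 230.3, 245.3]
ee_rot: [[0.27, 0.963, -0.0], [0.963, -0.27, 0.0], [0.0, -0.0, -1.0]]
force: [0.3, 0.6, -0.2]
grip_width: 49.8
finger_force: 0.0
```

```bash
python3 m2.py | tail -1
```

Run:
```python
from h import *
d=get("wrist"); cv2.imwrite("pics/w1.png",d["img"][:,:,::-1])
c=np.array([539.5,81.7]); th=np.radians(-15.2); ax=np.array([np.cos(th),np.sin(th)]); n=np.array([-ax[1],ax[0]])
yy,xx=np.mgrid[0:480:2,0:640:2]; P=depthpts(d,np.c_[xx.ravel(),yy.ravel()]); a=(P[:,:2]-c)@ax; b=(P[:,:2]-c)@n
k=(P[:,2]>22)&(P[:,2]<40)&(b>70)&(b<135)&(abs(a)<95)
print(k.sum(), np.percentile(a[k],[1,99]),np.percentile(b[k],[1,50,99]),np.polyfit(a[k],b[k],1) if k.sum()>10 else 0)
k=(P[:,2]>100)&(P[:,2]<300); print("finger low z",np.percentile(P[k,2],[1,5]) if k.any() else None)
```

```text
3.4833 [563.1 230.3 245.3] tool in mat -16.28493094072989 149.63876952777122
894 [-75.75894102  42.15005044] [ 94.24518536 109.8164992  120.23416539] [-8.66760116e-03  1.09042548e+02]
finger low z [106.32175656 239.20921367]
```

View pics/w1.png

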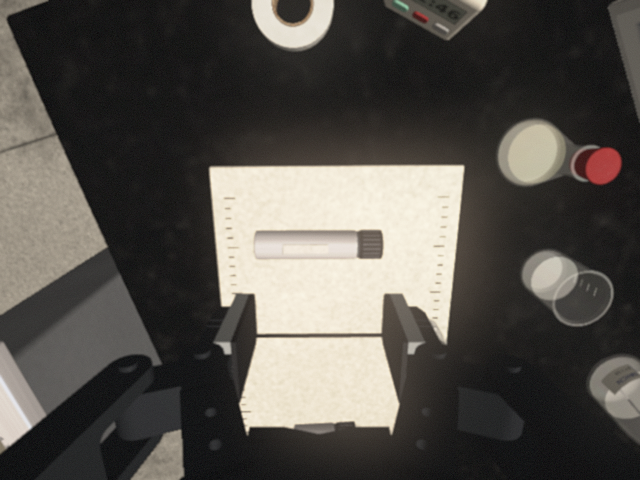

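The wrist view shows the long tube from (255,245) to the cap at (383,244), parallel to the line at row 335. Both fingertips are in view, at about (248,297) and (392,297).

Run:
```python
from h import *
d=get("wrist"); s=read_state(); T=np.array(s["tool_pos"]); R=np.array(s["ee_rot"])
for u0,u1 in((205,262),(378,440)):
    yy,xx=np.mgrid[285:400,u0:u1]; P=(depthpts(d,np.c_[xx.ravel(),yy.ravel()])-T)@R
    k=(abs(P[:,0])<30)&(abs(P[:,2])<60)&(abs(P[:,1])<70); Q=P[k]
    print(k.sum(),"z fwd",np.percentile(Q[:,2],[50,95,99,100]),"x",np.percentile(Q[:,0],[1,99]),"y",np.percentile(Q[:,1],[1,99]))
```

```text
4560 z fwd [-22.68291748   3.10227981   7.62920348  10.51725996] x [-9.95348314 17.55022047] y [-36.92586048 -18.19303442]
4948 z fwd [-24.5584189    2.59448716   7.56438861  10.96372013] x [-10.13619599  17.47388548] y [19.89039184 38.82469096]
```

Converted, 35 mm / 200 = 0.175, 30 mm / 200 = 0.15, -0.45 degrees / 360 = -0.0013.

>>> run_rows(offsets=[[[0.015, 0, 0.175], -0.0013], [[0, 0, 0.175], 0], [[0, 0, 0.175], 0], [[0, 0, 0.175], 0], [[0, 0, 0.175], 0], [[0, 0, 0.15], 0], [[0, 0, 0.06], 0], [[0, 0, 0.035], 0]])

```text
time: 4.25
tool_pos: [562.7, 233.0, 19.4]
ee_rot: [[0.259, 0.966, -0.003], [0.966, -0.259, -0.002], [-0.002, -0.002, -1.0]]
force: [0.1, -0.8, 0.3]
grip_width: 49.9
finger_force: 0.0
```

>>> run_rows(offsets=[[[0, 0, 0], 0], [[0, 0, 0], 0]])

```text
time: 4.42
tool_pos: [564.8, 234.0, 22.6]
ee_rot: [[0.259, 0.966, 0.002], [0.966, -0.259, 0.001], [0.001, 0.002, -1.0]]
force: [1.0, 0.9, -0.3]
grip_width: 50.2
finger_force: 0.0
```

Run:
```python
from h import *
d=get("side"); cv2.imwrite("pics/s2.png",cv2.resize(d["img"][170:300,210:370,::-1],None,fx=4,fy=4))
```

```text
(no output)
```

View pics/s2.png

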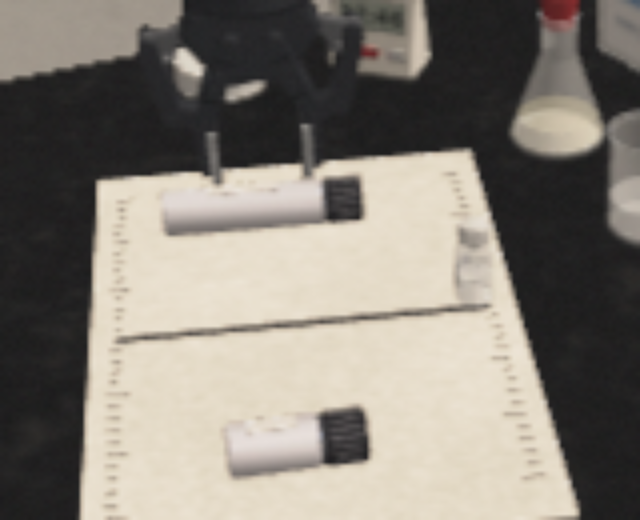

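The side crop shows both fingertips, at (213,180) and (308,175), just behind the tube, evenly placed about its middle and near the mat. Next I close in slowly and push.

Converted, -5 mm / 200 = -0.025, -1.5 mm / 200 = -0.0075.

>>> run_rows(offsets=[[[-0.025, 0, 0.005], 0], [[-0.025, 0, 0.005], 0], [[-0.02, 0, 0.005], 0], [[-0.01, 0, 0], 0], [[-0.0075, 0, 0], 0], [[-0.0075, 0, 0], 0], [[-0.0075, 0, 0], 0], [[-0.01, 0, 0], 0]])

```text
time: 5.13
tool_pos: [558.0, 211.9, 18.4]
ee_rot: [[0.258, 0.966, 0.0], [0.966, -0.258, 0.0], [0.001, 0.0, -1.0]]
force: [-0.1, -0.5, 0.5]
grip_width: 50.2
finger_force: 0.0
```

>>> run_rows(offsets=[[[-0.01, 0, 0], 0], [[-0.01, 0, 0], 0], [[-0.0125, 0, 0], 0], [[-0.0125, 0, 0], 0], [[-0.015, 0, 0], 0], [[-0.015, 0, 0], 0], [[-0.015, 0, 0], 0], [[-0.015, 0, 0], 0]])

```text
time: 5.8
tool_pos: [552.5, 191.0, 18.3]
ee_rot: [[0.259, 0.966, 0.0], [0.966, -0.259, -0.0], [-0.0, 0.0, -1.0]]
force: [0.6, 0.1, 0.1]
grip_width: 49.9
finger_force: 0.0
```

>>> run_rows(offsets=[[[-0.015, 0, 0], 0], [[-0.015, 0, 0], 0], [[-0.015, 0, 0], 0], [[-0.015, 0, 0], 0], [[-0.015, 0, 0], 0], [[-0.015, 0, 0], 0], [[-0.015, 0, 0], 0], [[-0.015, 0, 0], 0]])

```text
time: 6.47
tool_pos: [546.3, 167.9, 18.3]
ee_rot: [[0.259, 0.966, -0.0], [0.966, -0.259, -0.0], [-0.0, -0.0, -1.0]]
force: [-0.1, 0.1, -0.3]
grip_width: 49.9
finger_force: 0.0
```

```bash
python3 m2.py 20 150
```

Run:
```python
from h import *
d=get("side"); cv2.imwrite("pics/s3.png",cv2.resize(d["img"][170:300,210:370,::-1],None,fx=4,fy=4))
```

```text
line resid 2.5517883230501757 39
line mid [539.60531237  81.89271598] yaw -15.106705155134005
long n 562 a -94.8..41.9 b 32.3..149.8 mid b 98.4 at a=0: 80.5 rel yaw -0.628 cap a -29.6 centre [540.  185.1]
short n 136 a -31.0..21.9 b -133.3..-109.2 mid b -122.9 at a=0: -123.8 rel yaw 0.209 cap a 11.3 centre [502.7 -37.4]
6.5167 [546.1 167.   18.3] tool in mat -15.917329592391372 83.822383672273
```

View pics/s3.png

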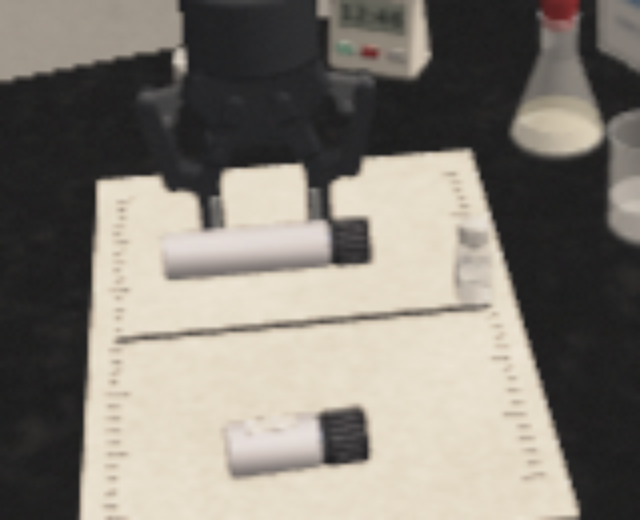

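The tube has rolled forward with its label turned away, and it is still parallel to the line. I'll keep pushing slowly.

Converted, -3 mm / 200 = -0.015, -2 mm / 200 = -0.01.

>>> run_rows(offsets=[[[-0.01, 0, 0], 0], [[-0.015, 0, 0], 0], [[-0.015, 0, 0], 0], [[-0.015, 0, 0], 0], [[-0.015, 0, 0], 0], [[-0.015, 0, 0], 0], [[-0.015, 0, 0], 0], [[-0.015, 0, 0], 0]], lines="1,2")

```text
time: 7.23
tool_pos: [540.3, 145.6, 18.3]
```

>>> run_rows(offsets=[[[-0.0125, 0, 0], 0], [[-0.0125, 0, 0], 0], [[-0.01, 0, 0], 0], [[-0.01, 0, 0], 0], [[-0.01, 0, 0], 0], [[-0.01, 0, 0], 0], [[-0.01, 0, 0], 0], [[-0.0075, 0, 0], 0]], lines="1,2")

```text
time: 7.9
tool_pos: [536.0, 129.8, 18.3]
```

>>> run_rows(offsets=[[[-0.0075, 0, 0], 0], [[-0.0075, 0, 0], 0], [[-0.005, 0, 0], 0], [[-0.005, 0, 0], 0], [[-0.005, 0, 0], 0], [[-0.005, 0, 0], 0], [[-0.0025, 0, 0], 0], [[-0.0025, 0, 0], 0]], lines="1,2")

```text
time: 8.57
tool_pos: [534.1, 122.3, 18.3]
```

>>> run_rows(offsets=[[[0, 0, 0], 0], [[0, 0, 0], 0], [[0, 0, 0], 0], [[0, 0, 0], 0], [[0, 0, 0], 0], [[0, 0, 0], 0], [[0, 0, 0], 0], [[0, 0, 0], 0]], lines="1,2")

```text
time: 9.23
tool_pos: [534.1, 122.3, 18.3]
```

```bash
python3 - <<'E'
from h import *
d=get("side"); cv2.imwrite("pics/s4.png",cv2.resize(d["img"][170:300,210:370,::-1],None,fx=4,fy=4))
T=np.array(read_state()["tool_pos"]); print("tool b",(T[:2]-[539.55,81.67])@[.2625,.965])
E
```

```text
tool b 37.82296268903536
```

View pics/s4.png

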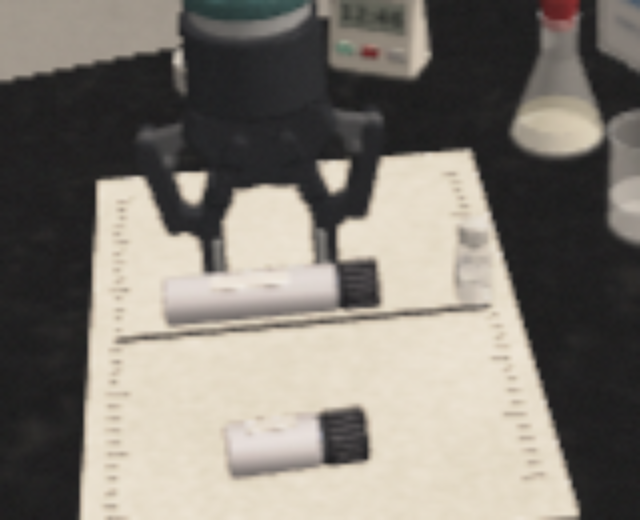

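Create sb.py:
```python
from h import *
d=get("side"); C=-d["R"].T@d["t"]; m=np.array([539.55,81.67]); n=np.array([.2625,.965]); ax=np.array([.965,-.2625])
def b_of(p):
    uv=[[210+p[0]/4,170+p[1]/4]]; r=(rays(d,uv)@d["R"])[0]; db,dz=r[:2]@n,r[2]; b0=(C[:2]-m)@n
    # ray crosses z=18 at b1; tube beyond (larger b): centre at b1 + 14/sin(elev)
    t=(18-C[2])/dz; b1=b0+t*db; return b1+14*np.hypot(db,dz)/abs(dz)
for nm,ps in(("s2",[(166,236),(360,219)]),("s3",[(168,278),(368,262)]),("s4",[(167,325),(379,305)])): print(nm,[round(b_of(p),1) for p in ps])
```

```bash
python3 sb.py
```

```text
s2 [np.float64(108.4), np.float64(108.6)]
s3 [np.float64(62.2), np.float64(60.2)]
s4 [np.float64(14.6), np.float64(14.9)]
```

Both ends sit 14–15 mm from the line and level, which fits the tool's position (37.8 − 24.5 ≈ 13). About 13 mm of slow pushing remains.

Converted, -1.5 mm / 200 = -0.0075, -1 mm / 200 = -0.005.

>>> run_rows(offsets=[[[-0.005, 0, 0], 0], [[-0.005, 0, 0], 0], [[-0.0075, 0, 0], 0], [[-0.0075, 0, 0], 0], [[-0.0075, 0, 0], 0], [[-0.0075, 0, 0], 0], [[-0.005, 0, 0], 0], [[-0.005, 0, 0], 0]], lines="1,2")

```text
time: 10.0
tool_pos: [531.5, 112.4, 18.3]
```

>>> run_rows(offsets=[[[-0.005, 0, 0], 0], [[-0.0025, 0, 0], 0], [[-0.0025, 0, 0], 0], [[-0.0025, 0, 0], 0], [[-0.0025, 0, 0], 0], [[0, 0, 0], 0], [[0, 0, 0], 0], [[0, 0, 0], 0]], lines="1,2")

```text
time: 10.67
tool_pos: [530.7, 109.8, 18.3]
```

>>> run_rows(offsets=[[[0, 0, 0], 0], [[0, 0, 0], 0], [[0.005, 0, 0], 0], [[0.015, 0, 0], 0], [[0.03, 0, 0], 0], [[0.06, 0, 0], 0], [[0.075, 0, 0], 0], [[0.075, 0, -0.025], 0]], lines="1,2")

```text
time: 11.33
tool_pos: [544.1, 162.0, 22.8]
```

>>> run_rows(offsets=[[[0.075, 0, -0.1], 0], [[0.075, 0, -0.175], 0], [[0.075, 0, -0.175], 0], [[0.075, 0, -0.175], 0], [[0.075, 0, -0.175], 0], [[0.075, 0, -0.175], 0], [[0, 0, 0], 0], [[0, 0, 0], 0]], lines="1,2")

```text
time: 12.0
tool_pos: [568.3, 250.9, 221.0]
```

```bash
python3 - <<'E'
from h import *
d=get("side"); cv2.imwrite("pics/s5.png",cv2.resize(d["img"][170:300,210:370,::-1],None,fx=4,fy=4))
d=get("top"); cv2.imwrite("pics/t5.png",cv2.resize(d["img"][185:335,215:395,::-1],None,fx=4,fy=4))
E
```

```text
(no output)
```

View pics/s5.png

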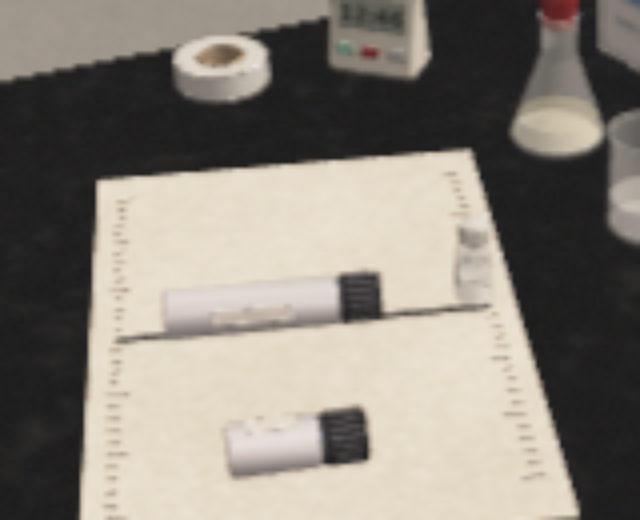

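View pics/t5.png

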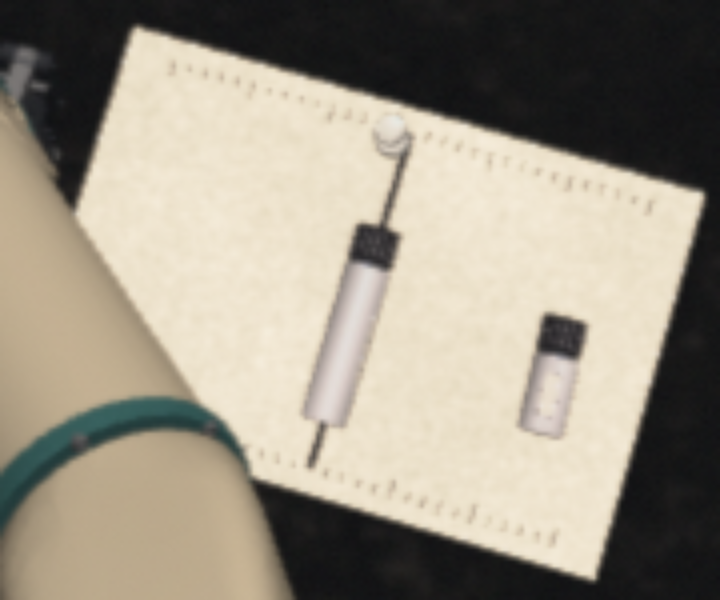

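Add to sb.py:
```python
print("s5",[round(b_of(p),1) for p in [(167,336),(380,318)]])
# top: tube silhouette edges per section along the axis
t=get("top"); g=t["img"].astype(int)
W=lambda u,z:(plane(t,[[215+u[0]/4,185+u[1]/4]],z)[0,:2]-m)
for nm,u in(("cap",(376,245)),("foot",(325,418))): print(nm,"a %.1f b %.1f"%(W(u,18)@ax,W(u,18)@n))
```

```bash
python3 sb.py; sed -i 's/c,ax,th=line(d)/c,ax,th=np.array([539.55,81.67]),np.array([.965,-.2625]),0/' m2.py; python3 m2.py -25 30
```

```text
s2 [np.float64(108.4), np.float64(108.6)]
s3 [np.float64(62.2), np.float64(60.2)]
s4 [np.float64(14.6), np.float64(14.9)]
s5 [np.float64(3.9), np.float64(2.1)]
cap a 31.6 b -1.5
foot a -75.2 b -2.1
line mid [539.55  81.67] yaw 0.0
long n 231 a -72.0..69.3 b -11.6..13.2 mid b 0.4 at a=0: 0.4 rel yaw 0.005 cap a 33.7 centre [538.4  82.4]
short n 133 a -11.5..22.5 b -133.3..-108.0 mid b -120.2 at a=0: -119.5 rel yaw -0.101 cap a 11.3 centre [513.4 -35.6]
12.25 [566.6 246.1 216.6] tool in mat -17.09316629457982 165.80058262280093
```

Both views put the ends within about 4 mm of the line, and the centre lies about 16 mm along it. The short tube and vial haven't moved, so I'm handing in.

>>> run_rows(offsets=[[[0, 0, 0], 0], [[0, 0, 0], 0], [[0, 0, 0], 0], [[0, 0, 0], 0]], lines="1,2")

```text
time: 12.58
tool_pos: [567.4, 246.7, 218.0]
```

```bash
python3 m2.py -25 30 | sed -n 2p; python3 -c "
from bench import bot, cam, finish_job, read_state;print(finish_job())"
```

```text
long n 246 a -81.6..69.3 b -11.6..13.2 mid b 0.9 at a=0: 0.8 rel yaw 0.003 cap a 31.7 centre [533.8  84.1]
the job is handed in; nothing more can be done
None
```

The long tube was rolled onto the black line and the job handed in at about 12.6 s: its ends measure within about 4 mm of the line and its centre about 16 mm from the line's middle; no verdict was returned.

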